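Clamp the carved mould with the bayonet plunger

TASK

The carved wooden sweets mould lies loose in its holder and must be clamped before paste is pressed into it. Lift nothing and keep off the mould itself: push the upright ball handle forward along its slot until it stops, so that the jaw squares the mould up against the fence, then push the handle over to the right into the short leg of the slot, all the way down, so that the plunger is locked. Leave the jigger, the colour bottle and the modelling knife where they are.

Things in the scene. Friction and masses are not known exactly. Their poses are not given: they have to be found in the camera images.
- mould_holder: Beech board 285 x 190 mm, fixed on the table, top face 15 mm up, with a plunger clamp, two low end rails and a low fence. Origin on the table under the clamp's axis; x runs along the clamp from the handle to the fence, y to the left of that, z up. The board spans x -150 to +135 and y -95 to +95 mm. The clamp's steel barrel lies at y = 0 from x = -135 to -16 mm, axis 32 mm up, 30 mm thick (collars 35).
- slot_corner (a point): Corner of the L-shaped slot in the barrel, on its top: x = -45 mm, y = 0, 47 mm up in the holder's frame. The slot is 11.6 mm wide. Its long leg runs along the barrel's top from x = -106 mm to 6 mm past this point; its short leg (12 mm wide, centred here) runs on round the holder's -y side, down to the height of the axis.
- knob (a point): Centre of the black ball (24 mm diameter) on the handle, 54 mm from the barrel's axis. The handle is an 8 mm pin standing out of the slot, fixed in the plunger. At the start it is upright: ball centre 86 mm above the table, at holder y = 0, x = -100 mm plus joint plunger. Turned fully down, the ball centre is 54 mm to the holder's -y side of the axis and 36 mm above the table.
- plunger (a joint): How far (m) the plunger, with handle and jaw, has moved along the holder's +x: 0 fully back, 0.055 fully forward (a stop). It needs about 5 N, 8 N at the end, and stays where it is left. The handle can be turned only when this is within about 2 mm of fully forward; the turned handle locks the plunger.
- handle (a joint): Turn (rad) of the handle about the barrel's axis: 0 upright (a stop), growing as it goes over to the holder's -y side, 1.5 fully down (a stop). It needs about 1 N at the ball and stays where it is left.
- jaw: Aluminium plate with a rubber face, 60 mm wide, 22 mm high, on the end of the plunger. Its origin is that of the holder moved by joint plunger along x; its face is 0.5 mm ahead of its origin (+x). In the last 3.5 mm of travel it presses on the seated mould and gives, with up to 3.5 N.
- carved_mould: Loose carved wooden mould 58 x 160 x 27 mm, about 0.1 kg, lying across the holder between the end rails, up to 31 mm short of the fence. Origin in the centre of its underside, x across its width, y along its length. Pressed against the fence its origin lies at x = +81 mm of the holder.
- fence_face (a point): Middle of the fence's inner face, 10 mm above the board (fence top 35 mm, end rails 29 mm above the table), x = +110 mm of the holder.
- jigger: Double-ended steel measuring cup, 41 mm thick, 100 mm high, standing left of the holder; origin in the centre of its foot. Not part of the job.
- colour_bottle: Little bottle with a white pointed cap, 25 mm thick, 68 mm high, standing right of the holder; origin in the centre of its foot. Not part of the job.
- modelling_knife: Flat grey plastic knife 161 x 37 x 7 mm lying on the table right of the holder; origin in the centre of its underside, x along it. Not part of the job.
There are look-alikes about, which are no part of the job. Of the things shaped like the carved_mould, the wooden one is meant.

How it is judged:
On the way, in this order (a step that is already met when the one before it is completed fails the run):
1. the plunger is pushed fully forward, the handle still up, and the mould is against the fence (value of joint plunger above 0.0515 m and value of joint handle below 0.7 rad and x of carved_mould in the frame of mould_holder above 0.079 m), for 0.05 s.
2. the handle is turned down into the short leg of the slot (value of joint handle above 1.35 rad), for 0.2 s.
At the end, for the whole second after the job is handed in: The plunger is forward to within 3.5 mm, the handle is turned down by more than 1.35 of its 1.5 rad, the mould lies flat and square (within 0.02 rad) against the fence to 1.5 mm, at rest, with the jaw pressing on it (value of joint plunger above 0.0515 m and value of joint handle above 1.35 rad and x of carved_mould in the frame of mould_holder above 0.0795 m and angle between the x axis of carved_mould and the x axis of mould_holder, either way round below 0.02 rad and height (world z) of carved_mould below 0.018 m and contact force between jaw and carved_mould above 0.5 N and linear speed of carved_mould below 0.01 m/s); the robot touches nothing.
It fails at once if the mould is lifted or tipped out of the holder (height (world z) of carved_mould above 0.022 m or angle between carved_mould's own z axis and vertical above 0.15 rad).
It fails at once if the robot touches the mould (contact force between any of the fingers, the arm and carved_mould above 0.5 N).
It fails at once if the jigger is moved (distance of jigger from where it was at the start of the episode above 0.01 m or angle between jigger's own z axis and vertical above 0.2 rad).
It fails at once if the colour bottle is moved (distance of colour_bottle from where it was at the start of the episode above 0.01 m or angle between colour_bottle's own z axis and vertical above 0.2 rad).
It fails at once if the modelling knife is moved (distance of modelling_knife from where it was at the start of the episode above 0.01 m).
It also fails if it takes over 45 s, if anything falls off the work surface, if the arm or the gripper's body presses on something with over 40 N, if the wrist force passes 120 N, or if a joint passes its speed limit or range.

ROBOT

A 7-joint arm with a two-finger parallel gripper is mounted at the origin on a cart in front of the work surface, level with it; the furniture and walls round the work are solid. World frame = base frame: x ahead of the robot, y to its left, z up, the work surface at z = 0. Lengths are in m, angles in rad, forces in N, time in s.
With the tool pointing down it reaches from about 0.4 to 0.85 m from the base axis. Payload 10.4 kg.
Tool frame: the origin (TCP) lies midway between the tips of the shut fingers; the grasp point (between the pads) lies 19 mm behind it; z points along the fingers, y is the line along which they close (so a half turn about z gives the same grasp; the last joint's range is limited). The gripper opens to 87 mm and grips with 3 to 60 N. Pads are 19 mm wide; open, the fingers measure 117 mm over their backs; the gripper's body (75 mm by 190 mm) begins 51 mm behind the grasp point.
Start: joints at [-1.193, 0.332, -0.065, 1.46, 0.022, 1.35, -0.088], TCP at [0.244, 0.575, 0.223] pointing down, gripper open.
Joint ranges: [-2.6, 2.6], [-0.5, 2.12], [-1.47, 1.34], [0.16, 2.42], [-1.27, 4.41], [0.06, 2.06], [-2.6, 2.6]. Speed limits (rad/s): [2.22, 2.22, 2.79, 2.79, 3.14, 3.14, 3.14].

INTERFACE

Orientations are given as a unit quaternion [x, y, z, w].
In Python, from bench import r gives the robot as it stands.
- The arm moves only by the tool arm_command, never from a script. Its argument "moves" is one flat list of numbers, 4 for each row, row after row: the shift along the tool's x, y, z in cm, then the turn about the tool's z in degrees. A call has 1 to 12 rows; each row shifts and turns the commanded pose from where the row before left it, along the tool's axes as they then stand; what a row does not reach is not made up. A row lasts 1/12 s, in which the tool goes at most 41.7 mm and 7.16 degrees, less where a joint would pass 70% of its speed; a pose out of reach is approached as far as the arm can. A call with a gripper value outside its range is refused whole. "fingers" is the opening in per cent of the stroke, from 0 (shut) to 100 (fully open), set as the call begins (left out, the last holds). The fingers move at their own pace and stop on an object; "squeeze" is the grip in N (left out, the last holds). Time passes only in rows, so rows that do not move let the fingers close. It gives the time, the measured TCP pose, the force, the opening and the grip force at its end, in the units of the state.
- r.read_state(): the state, without advancing time (a new reading comes with each control period).
- r.camera(name): name is "scene" or "top" or "wrist"; returns the picture (400x640x3 uint8, red, green, blue); there is no depth.
- r.camera_info(name): a dict with "fx", "fy", "cx", "cy" (pixels), "k1" (the pictures are not rectified: a ray, as slopes to the right and down, at radius r is drawn at 1 + k1 r^2 times it, then the intrinsics apply), "origin" and "attitude" of the camera in the world. Camera axes: x right, y up, looking along -z (the intrinsics and any distortion apply to the point x, -y, -z); pixel columns grow to the right and rows downward; lengths in m; the calibration is good to about 2 mm. A picture is of the moment at which its call begins: read the wrist's pose just before it. camera_info takes no time and is no camera call; for the wrist camera it gives the pose at the moment of the call.
- r.close_job(): hands the job in; it is judged then, once.
The state is a dict: "time": time; "joint_positions": joint angles; "joint_vel": joint speeds; "joint_torque": joint torques, N m; "ee_pos": TCP position; "eef_rot": TCP orientation; "ft_force": force on the tool from outside, world axes, zero at the start; "torque": the same for the moment, N m; "width": finger opening in m; "grip_force": force on a finger pad.
Only numpy, scipy, OpenCV 4.12 (cv2) and the standard library are available. Lean on these libraries where they do the work, as an engineer would, in place of code of your own. Each camera call takes 0.05 s, during which the arm holds its last target. There are 200 camera calls.

## Working session

There is one attempt and no reset: what is moved stays moved. The work goes in short steps, Python scripts to look and compute and a tool call to move; the robot and the scene stay as the last step left them, time stands still between calls to the robot, and variables do not carry over. Pictures are saved under pics/ and viewed, at most 10 in all, crops included, and the job is handed in when it is done.

Besides the shell and the picture viewer there is one more tool, called after ">>>" as a command line: name --argument value ..., lists and objects as JSON in quotes. arm_command: Moves the arm, as the interface text tells. Its arguments: {"type":"object","properties":{"moves":{"type":"array"},"fingers":{"type":"number"},"squeeze":{"type":"number"}},"required":["moves"]}

```bash
mkdir -p pics; cat > h.py <<'E'
import numpy as np, cv2
from bench import r
from scipy.spatial.transform import Rotation as R
def att(i):
    a=np.array(i["attitude"],float)
    return a if a.shape==(3,3) else R.from_quat(a).as_matrix()
def ray(i,u,v):
    x=(u-i["cx"])/i["fx"]; y=(v-i["cy"])/i["fy"]
    K=np.array([[i["fx"],0,i["cx"]],[0,i["fy"],i["cy"]],[0,0,1.]])
    p=cv2.undistortPoints(np.array([[[u,v]]],float),K,np.array([i["k1"],0,0,0.]))[0,0]
    return np.array(i["origin"],float), att(i)@np.array([p[0],-p[1],-1])
def plane(i,u,v,z):
    o,d=ray(i,u,v); return o+d*(z-o[2])/d[2]
def tri(rs):
    A=0;b=0
    for o,d in rs:
        d=d/np.linalg.norm(d); P=np.eye(3)-np.outer(d,d); A=A+P; b=b+P@o
    return np.linalg.solve(A,b)
def save(name,fn):
    im=r.camera(name); cv2.imwrite(fn,im[:,:,::-1]); return im
E
python3 - <<'E'
from h import *
for n in("scene","top"):
    save(n,f"pics/{n}0.png"); print(r.camera_info(n))
s=r.read_state(); print(s["time"],s["ee_pos"],s["eef_rot"],s["ft_force"])
E
```

```text
{'fx': 416.9356070937942, 'fy': 416.9356070937942, 'cx': 319.9266067636967, 'cy': 198.81615406846504, 'k1': -0.09882571705788727, 'origin': array([ 0.27280355, -0.57859404,  0.73058506]), 'attitude': array([ 0.38074563, -0.08044692, -0.20794578,  0.89739602])}
{'fx': 418.9623103873116, 'fy': 418.9623103873116, 'cx': 322.9774883093812, 'cy': 196.86256476867766, 'k1': 0.02317259983429671, 'origin': array([0.45698877, 0.01095052, 1.10002179]), 'attitude': array([-0.05225414,  0.03739739,  0.70641164, -0.70487838])}
0.1 [0.24371575 0.57514026 0.22183817] [ 1.99065224e-01  9.79986041e-01 -6.21564569e-04 -1.00124490e-04] [ 0.72503623 -1.04472413  0.30960999]
```

View pics/scene0.png

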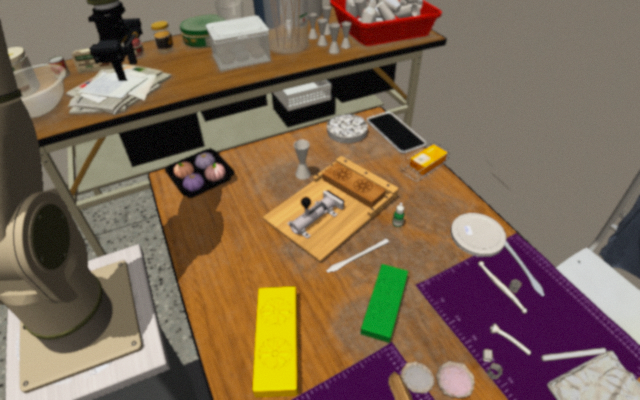

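View pics/top0.png

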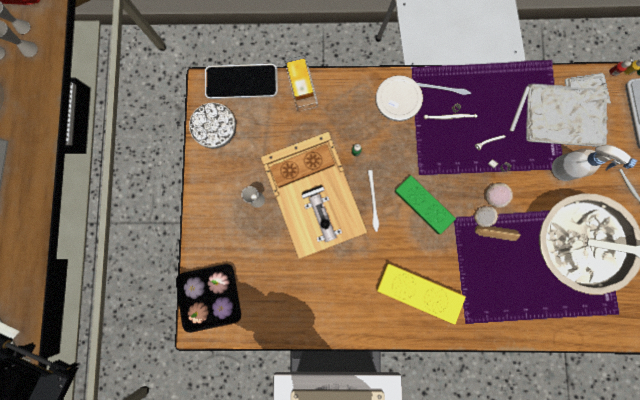

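The scene picture shows the holder at about (330,207), with the wooden mould at (355,185). In the top picture the holder is at (313,195), the wooden mould at (304,165) and the black ball near (323,222).

Three things are shaped like the mould: wooden at top (304,165), green at (425,204), yellow at (421,292). The wooden one, inside the holder, is the one meant. I'll confirm it with an enlarged crop.

```bash
python3 - <<'E'
from h import *
t=cv2.imread("pics/top0.png"); s=cv2.imread("pics/scene0.png")
a=cv2.resize(t[125:265,240:380],(400,400),interpolation=cv2.INTER_CUBIC)
b=cv2.resize(s[135:275,260:400],(400,400),interpolation=cv2.INTER_CUBIC)
cv2.imwrite("pics/crop0.png",np.hstack([a,b]))
# knob: dark blob in both
for n,im,(x0,x1,y0,y1) in(("top",t,(300,350,185,245)),("scene",s,(290,350,185,240))):
    g=im[y0:y1,x0:x1].max(2); m=(g<45).astype(np.uint8)
    k,l,st,c=cv2.connectedComponentsWithStats(m)
    for j in range(1,k):
        if st[j,4]>8: print(n,c[j]+[x0,y0],st[j]+[x0,y0,0,0,0])
E
```

```text
top [316.         187.55555556] [312 186   9   4   9]
top [324.45901639 223.        ] [321 218   8  10  61]
scene [305.62222222 202.35555556] [302 199   8   9  45]
```

View pics/crop0.png

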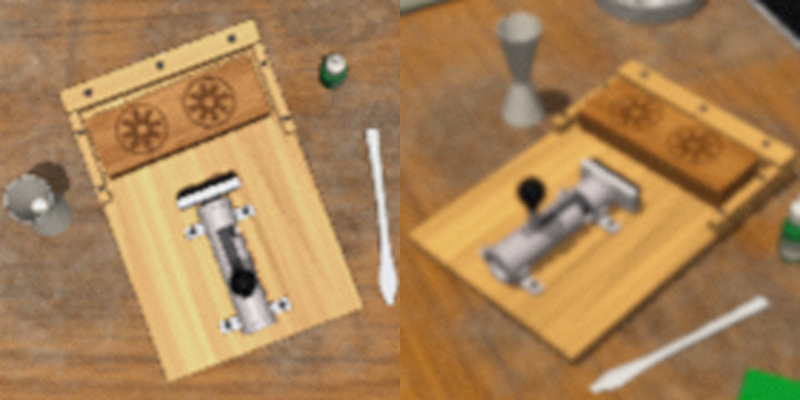

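The crop confirms the brown wooden mould lying in the holder at top (304,165). The ball is at crop (240,283) and the near board corners are at (168,380) and (362,306).

```bash
python3 - <<'E'
from h import *
ti=r.camera_info("top"); si=r.camera_info("scene")
c=lambda u,v:(240+u*.35-.33,125+v*.35-.33)
P={}
for n,(u,v),z in(("NL",(168,380),.015),("NR",(362,306),.015),("FL",(62,95),.035),("FR",(253,20),.035)):
    P[n]=plane(ti,*c(u,v),z); print(n,P[n].round(4))
yw=P["NL"]-P["NR"]; yw2=P["FL"]-P["FR"]; xl=P["FL"]-P["NL"]; xr=P["FR"]-P["NR"]
for v in(yw,yw2,xl,xr): print(np.hypot(*v[:2]).round(4),np.degrees(np.arctan2(v[1],v[0])).round(2))
k=tri([ray(ti,324.46,223),ray(si,305.6,202.4)]); print("knob tri",k.round(4), "plane",plane(ti,324.46,223,.086).round(4),plane(si,305.6,202.4,.086).round(4))
n=(P["NL"]+P["NR"])/2
for e in(("jig",plane(ti,*c(45,215),0)),("bottle",plane(ti,*c(333,75),.03)),("kn tip",plane(ti,*c(373,130),.005)),("kn end",plane(ti,*c(390,302),.005)),("clampend",plane(ti,*c(258,325),.032))): print(e[0],e[1].round(3))
s=r.read_state(); T=R.from_quat(s["eef_rot"]).as_matrix(); print(T.round(3),s["joint_positions"])
E
```

```text
NL [0.4384 0.0968 0.015 ]
NR [ 0.5044 -0.078   0.015 ]
FL [0.6955 0.1935 0.035 ]
FR [0.7646 0.0195 0.035 ]
0.1868 110.67
0.1872 111.64
0.2747 20.61
0.2779 20.54
knob tri [0.5219 0.0291 0.0827] plane [0.5226 0.0287 0.086 ] [0.5196 0.0262 0.086 ]
jig [0.59  0.213 0.   ]
bottle [ 0.714 -0.053  0.03 ]
kn tip [ 0.668 -0.091  0.005]
kn end [ 0.508 -0.104  0.005]
clampend [0.487 0.016 0.032]
[[-0.921  0.39  -0.   ]
 [ 0.39   0.921 -0.001]
 [-0.    -0.001 -1.   ]] [-1.1925872   0.33277998 -0.06469997  1.46088506  0.0215931   1.34988188
 -0.08851714]
```

>>> arm_command --moves '[0, 0, 0, 5.8, 0, 0, 0, 5.8, 0, 0, 0, 5.8, 0, 0, 0, 5.8, 0, 0, 0, 5.8, 0, 0, 0, 5.8, 0, 0, 0, 5.8, 0, 0, 0, 5.8, 0, 0, 0, 0]' --fingers 65

```text
time: 0.85
ee_pos: [0.2437, 0.5753, 0.2221]
eef_rot: [0.571, 0.821, -0.0, 0.0]
ft_force: [-0.2, 0.2, -0.5]
width: 0.0568
grip_force: 0.0
```

>>> arm_command --moves '[-2, 0.3, 0, 0, -3.5, 0.3, 0, 0, -3.5, 0.4, 0, 0, -3.5, 0.4, 0, 0, -3.5, 0.4, 0, 0, -3.5, 0.4, 0, 0, -3.5, 0.4, 0, 0, -3.5, 0.4, 0, 0, -3.5, 0.4, 0, 0, -3.5, 0.4, 0, 0, -3.5, 0.4, 0, 0, -3.5, 0.4, 0, 0]'

```text
time: 1.85
ee_pos: [0.43, 0.2109, 0.2225]
eef_rot: [0.567, 0.823, 0.0, -0.0]
ft_force: [0.5, 0.2, 0.3]
width: 0.0565
grip_force: 0.0
```

>>> arm_command --moves '[-3.5, 0.4, 0, 0, -3.5, 0.4, 0, 0, -3.5, 0.4, 0, 0, -3.5, 0.4, 0, 0, -3, 0.4, 0, 0, -2, 0, 0, 0, 0, 0, 0, 0, 0, 0, 0, 0]'

```text
time: 2.52
ee_pos: [0.5153, 0.0409, 0.2223]
eef_rot: [0.569, 0.822, -0.0, -0.0]
ft_force: [-0.3, 1.4, 0.3]
width: 0.0567
grip_force: 0.0
```

```bash
cat >> h.py <<'E'
def st():
    s=r.read_state(); T=R.from_quat(s["eef_rot"]).as_matrix(); p=np.array(s["ee_pos"])
    print("t",s["time"],"p",p.round(4),"yaw_y",np.degrees(np.arctan2(T[1,1],T[0,1])).round(2),"z",T[:,2].round(3),"w",round(s["width"],4),"F",np.round(s["ft_force"],1),"grip",s["grip_force"]); return p,T
E
python3 - <<'E'
from h import *
p,T=st(); i=r.camera_info("wrist"); print(i)
a=save("wrist","pics/w1.png"); b=save("top","pics/t1.png")
c=cv2.resize(b[125:265,240:380],(400,400),interpolation=cv2.INTER_CUBIC)
d=np.zeros((400,1040,3),np.uint8); 
cv2.imwrite("pics/v1.png",np.hstack([cv2.resize(a,(480,300)),cv2.resize(c,(300,300))])[:,:,::-1])
print("ball delta tool cm",(T.T@(np.array([.521,.0285,.072])-p)*100).round(2))
E
```

```text
t 2.5167 p [0.5153 0.0409 0.2223] yaw_y 20.66 z [-0. -0. -1.] w 0.0567 F [-0.3  1.4  0.3] grip 0.0
{'fx': 359.7018000771954, 'fy': 359.7018000771954, 'cx': 313.66688179232824, 'cy': 197.02950831522006, 'k1': -0.06967696261933261, 'origin': array([0.48886543, 0.11531453, 0.38482812]), 'attitude': array([-0.14395622, -0.02561852,  0.17741455,  0.97321343])}
ball delta tool cm [-1.36  0.1  15.03]
```

View pics/w1.png

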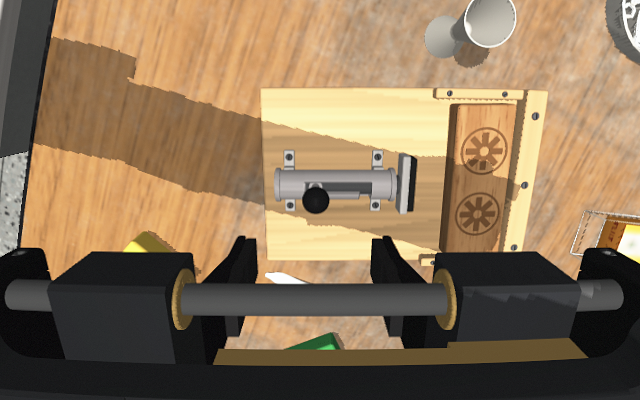

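The wrist view shows the ball at (316,200), the barrel with collars at (280,185) and (394,184), the jaw at (407,183), the mould at (480,180) and clear board all round.

```bash
python3 - <<'E'
from h import *
p,T=st(); i=r.camera_info("wrist"); a=cv2.imread("pics/w1.png")
g=a[180:220,295:340].max(2); k,l,s_,c=cv2.connectedComponentsWithStats((g<50).astype(np.uint8))
for j in range(1,k):
    if s_[j,4]>50: print(c[j]+[295,180],s_[j])
b=plane(i,316,200.5,.086); print("ball",b.round(4))
A=plane(i,280,185,.032);B=plane(i,394,184,.032); print(A.round(4),B.round(4),np.hypot(*(B-A)[:2]),np.degrees(np.arctan2(*(B-A)[1::-1])))
for q in((261,88),(267,260)): print(plane(i,*q,.015).round(4))
y0=plane(i,261,88,.015)-plane(i,267,260,.015); print(np.hypot(*y0[:2]),np.degrees(np.arctan2(y0[1],y0[0]))-90)
print("delta tool cm",(T.T@(b-[0,0,.014]-p)*100).round(2))
print((T.T@(A-b)*100).round(2),(T.T@(B-b)*100).round(2))
E
```

```text
t 2.6167 p [0.5149 0.043  0.2223] yaw_y 20.8 z [-0.001  0.    -1.   ] w 0.0562 F [-0.3  0.8 -0.3] grip 0.0
[315.42435424 199.75830258] [  8   7  26  26 542]
ball [0.523  0.0306 0.086 ]
[0.4893 0.0174 0.032 ] [0.5972 0.0595 0.032 ] 0.11588222104724583 21.34701427108005
[0.4386 0.0998 0.015 ]
[ 0.5045 -0.0761  0.015 ]
0.18777061053848473 20.5209163415509
delta tool cm [-1.45  0.32 15.03]
[-0.04 -3.62  5.4 ] [0.07 7.96 5.4 ]
```

>>> arm_command --moves '[-0.7, 0.1, 0, 0, -0.7, 0.1, 2, 0, 0, 0, 3, 0, 0, 0, 3, 0, 0, 0, 2.5, 0, 0, 0, 1.5, 0, 0, 0, 0, 0, 0, 0, 0, 0]'

```text
time: 3.28
ee_pos: [0.5218, 0.0299, 0.1025]
eef_rot: [0.568, 0.823, -0.0, -0.0]
ft_force: [1.1, 0.8, 0.7]
width: 0.0567
grip_force: 0.0
```

```bash
python3 - <<'E'
from h import *
p,T=st(); i=r.camera_info("wrist"); a=save("wrist","pics/w2.png"); st()
a=cv2.imread("pics/w2.png"); cv2.imwrite("pics/w2c.png",cv2.resize(a[120:380,140:540],(800,520)))
E
```

```text
t 3.2833 p [0.5218 0.0299 0.1025] yaw_y 20.72 z [-0.001 -0.    -1.   ] w 0.0567 F [1.1 0.8 0.7] grip 0.0
t 3.3333 p [0.5226 0.0299 0.1034] yaw_y 20.7 z [ 0.001  0.    -1.   ] w 0.0563 F [ 0.7 -0.9  0.5] grip 0.0
```

View pics/w2c.png

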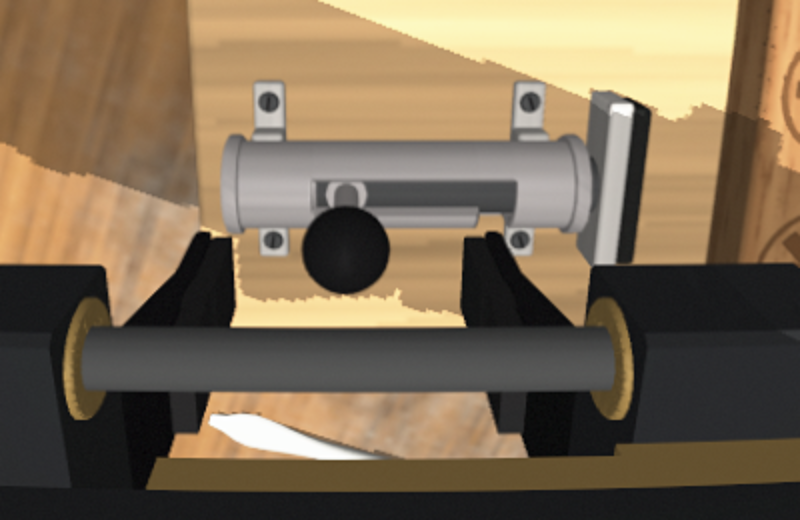

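The ball at crop (345,250) is centred between the open fingertips at (235,250) and (465,250). I'll go down and grip it.

>>> arm_command --moves '[0, 0, 1.5, 0, 0, 0, 1.5, 0, 0, 0, 0, 0, 0, 0, 0, 0]'

```text
time: 3.67
ee_pos: [0.5225, 0.0297, 0.0735]
eef_rot: [0.569, 0.822, 0.0, 0.0]
ft_force: [0.3, -0.5, 0.3]
width: 0.0568
grip_force: 0.0
```

>>> arm_command --moves '[0, 0, 0, 0, 0, 0, 0, 0, 0, 0, 0, 0, 0, 0, 0, 0, 0, 0, 0, 0, 0, 0, 0, 0, 0, 0, 0, 0, 0, 0, 0, 0]' --fingers 0 --squeeze 20

```text
time: 4.33
ee_pos: [0.5218, 0.0294, 0.0726]
eef_rot: [0.569, 0.822, -0.0, -0.0]
ft_force: [-3.8, -0.8, 4.1]
width: 0.0226
grip_force: 20.0
```

>>> arm_command --moves '[0, 0.3, 0, 0, 0, 0.5, 0, 0, 0, 0.5, 0, 0, 0, 0.5, 0, 0, 0, 0.5, 0, 0, 0, 0.5, 0, 0, 0, 0.5, 0, 0, 0, 0.5, 0, 0, 0, 0, 0, 0]'

```text
time: 5.08
ee_pos: [0.5579, 0.043, 0.0726]
eef_rot: [0.569, 0.822, -0.0, -0.0]
ft_force: [-2.5, 0.4, 4.1]
width: 0.0225
grip_force: 20.0
```

>>> arm_command --moves '[0, 0.4, 0, 0, 0, 0.4, 0, 0, 0, 0.3, 0, 0, 0, 0.3, 0, 0, 0, 0.2, 0, 0, 0, 0, 0, 0, 0, 0, 0, 0]'

```text
time: 5.67
ee_pos: [0.5688, 0.046, 0.0722]
eef_rot: [0.57, 0.822, -0.003, -0.003]
ft_force: [-22.2, -8.2, 20.6]
width: 0.0223
grip_force: 20.0
```

```bash
python3 - <<'E'
from h import *
st(); a=save("wrist","pics/w3.png"); p,_=st(); print(np.hypot(*(p-[.5218,.0294,0])[:2]))
E
```

```text
t 5.6667 p [0.5688 0.046  0.0722] yaw_y 20.52 z [-0.009 -0.002 -1.   ] w 0.0223 F [-22.2  -8.2  20.6] grip 20.00305876135826
t 5.7167 p [0.5688 0.046  0.0722] yaw_y 20.52 z [-0.009 -0.002 -1.   ] w 0.0225 F [-23.   -7.9  20.3] grip 20.00309318304062
0.049855026217375566
```

View pics/w3.png

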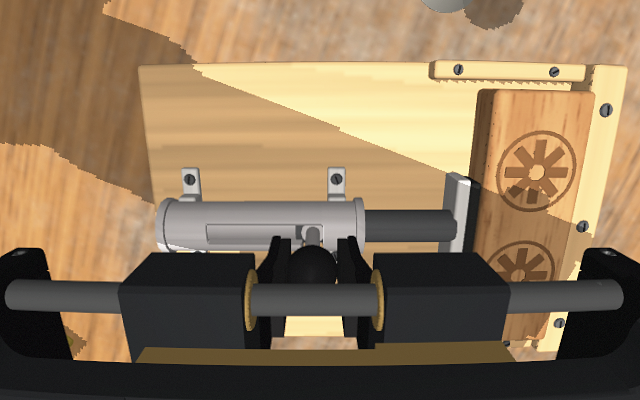

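The ball has stopped at the front end of the slot with the pin at (312,235). The jaw presses the mould, whose far edge at (597,95) meets the fence. I'll relieve the push slightly and start the turn.

>>> arm_command --moves '[0, -0.3, 0, 0, 0, 0, 0, 0, -0.75, 0, 0.05, 0, -0.74, 0, 0.16, 0, -0.71, 0, 0.26, 0, 0, 0, 0, 0]' --squeeze 14

```text
time: 6.22
ee_pos: [0.5761, 0.025, 0.0666]
eef_rot: [0.57, 0.822, -0.002, -0.001]
ft_force: [-5.5, -3.9, 0.0]
width: 0.0227
grip_force: 14.0
```

>>> arm_command --moves '[-0.66, 0, 0.35, 0, -0.61, 0, 0.44, 0, -0.54, 0, 0.53, 0, -0.47, 0, 0.59, 0, -0.37, 0, 0.65, 0, -0.29, 0, 0.7, 0, 0, 0, 0, 0]'

```text
time: 6.8
ee_pos: [0.5865, -0.0025, 0.0335]
eef_rot: [0.57, 0.822, -0.002, -0.001]
ft_force: [-5.1, -3.8, 0.2]
width: 0.0227
grip_force: 14.0
```

>>> arm_command --moves '[-0.18, 0, 0.7, 0, -0.07, 0, 0.56, 0, 0, 0, 0.1, 0, 0, 0, 0, 0, 0, 0, 0, 0]'

```text
time: 7.22
ee_pos: [0.5874, -0.0048, 0.0208]
eef_rot: [0.57, 0.822, -0.002, -0.001]
ft_force: [-5.9, -5.8, 0.2]
width: 0.0226
grip_force: 14.0
```

>>> arm_command --moves '[0, 0, 0.2, 0, 0, 0, 0, 0, 0, 0, 0, 0]'

```text
time: 7.47
ee_pos: [0.5874, -0.0048, 0.0189]
eef_rot: [0.57, 0.822, -0.002, -0.001]
ft_force: [-5.1, -5.4, 0.3]
width: 0.0226
grip_force: 14.0
```

>>> arm_command --moves '[0, 0, 0, 0, 0, 0, 0, 0, 0, 0, 0, 0, 0, 0, 0, 0, 0, 0, 0, 0, 0, 0, 0, 0]' --fingers 55

```text
time: 7.97
ee_pos: [0.5891, -0.0026, 0.0198]
eef_rot: [0.569, 0.822, 0.0, 0.0]
ft_force: [-0.4, 0.3, -0.1]
width: 0.0466
grip_force: 0.0
```

>>> arm_command --moves '[0, 0, -0.5, 0, 0, 0, -1.5, 0, 0, 0, -2.5, 0, 0, 0, -3, 0, 0, 0, -3, 0, 0, 0, -3, 0, -2, 0, -2, 0, -2, 0, 0, 0, 0, 0, 0, 0, 0, 0, 0, 0]'

```text
time: 8.8
ee_pos: [0.603, -0.0415, 0.175]
eef_rot: [0.57, 0.822, 0.0, 0.0]
ft_force: [-0.2, -0.1, -0.6]
width: 0.0477
grip_force: 0.0
```

```bash
python3 - <<'E'
from h import *
st(); a=save("wrist","pics/w4.png"); s=save("scene","pics/s4.png"); t=save("top","pics/t4.png")
A=cv2.resize(a[:,60:],(800,552)); 
B=cv2.resize(s[135:275,260:400],(270,270),interpolation=cv2.INTER_CUBIC); A[282:,:270]=B
cv2.imwrite("pics/v4.png",A[:,:,::-1])
E
```

```text
t 8.8 p [ 0.603  -0.0415  0.175 ] yaw_y 20.51 z [ 0. -0. -1.] w 0.0477 F [-0.2 -0.1 -0.6] grip 0.0
```

View pics/v4.png

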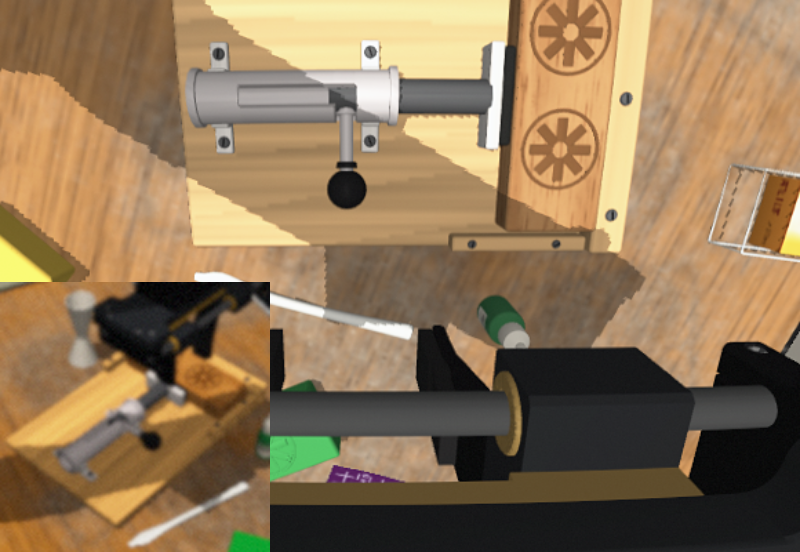

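The handle lies over to the right with the ball at (347,189), and the jaw is on the mould. The bottle and knife are undisturbed. I felt no firm stop at the bottom, so I'll press on top of the ball with shut fingers to confirm it.

>>> arm_command --moves '[2, 0, 0, 0, 2, 0, 0, 0, 0, 0, 2, 0, 0, 0, 3, 0, 0, 0, 3, 0, 0, 0, 2, 0, 0, 0, 1.5, 0, 0, 0, 0, 0, 0, 0, 0, 0]' --fingers 0

```text
time: 9.7
ee_pos: [0.5882, -0.0023, 0.0592]
eef_rot: [0.569, 0.823, -0.001, -0.001]
ft_force: [-0.0, 0.4, 1.2]
width: 0.0016
grip_force: 0.0
```

>>> arm_command --moves '[0, 0, 0.3, 0, 0, 0, 0.3, 0, 0, 0, 0.3, 0, 0, 0, 0, 0, 0, 0, 0, 0]'

```text
time: 10.12
ee_pos: [0.5889, -0.0029, 0.0508]
eef_rot: [0.569, 0.822, 0.0, 0.0]
ft_force: [-0.3, -0.3, -0.0]
width: 0.0006
grip_force: 0.0
```

>>> arm_command --moves '[0, 0, 0.2, 0, 0, 0, 0.2, 0, 0, 0, 0.2, 0, 0, 0, 0, 0, 0, 0, 0, 0]'

```text
time: 10.53
ee_pos: [0.5897, -0.0032, 0.0465]
eef_rot: [0.569, 0.822, 0.001, 0.0]
ft_force: [-6.7, -0.5, 18.9]
width: 0.0007
grip_force: 9.3
```

It met a firm stop at 47 mm, where the ball top should be at 48 mm, so the handle is fully down. I'll retreat and hand in.

>>> arm_command --moves '[0, 0, -0.5, 0, 0, 0, -1.5, 0, 0, 0, -3, 0, 0, 0, -3, 0, 0, 0, -3, 0, 0, 0, -2, 0, 0, 0, 0, 0, 0, 0, 0, 0]'

```text
time: 11.2
ee_pos: [0.5894, -0.0029, 0.1756]
eef_rot: [0.569, 0.822, 0.001, 0.001]
ft_force: [0.6, 0.7, -0.8]
width: 0.0004
grip_force: 0.0
```

```bash
python3 - <<'E'
from h import *
st(); a=save("wrist","pics/w5.png"); cv2.imwrite("pics/w5.png",a[:,:,::-1])
E
```

```text
t 11.2 p [ 0.5894 -0.0029  0.1756] yaw_y 20.64 z [ 0.002  0.001 -1.   ] w 0.0004 F [ 0.6  0.7 -0.8] grip 0.0
```

View pics/w5.png

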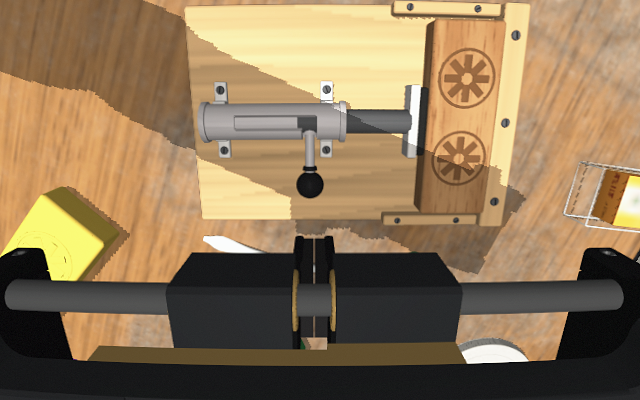

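The handle is down with the ball at (310,185). The jaw at (415,120) is pressed on the mould, and the mould is square along the fence at (500,120).

```bash
python3 -c "
from bench import r
print(r.close_job())"
```

```text
the job is handed in; nothing more can be done
None
```

The mould is clamped against the fence with the plunger fully forward and the handle locked down, as far as camera and force readings show; the job is handed in, but no verdict came back.

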